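Shut the gel unit's lid and start the run

ROBOT

A 6-joint arm with a two-finger parallel gripper is mounted at the origin on the work surface. World frame = base frame: x ahead of the robot, y to its left, z up, the work surface at z = 0. Lengths are in mm, angles in rad, forces in N, time in s.
With the tool pointing down it reaches from about 300 to 775 mm from the base axis. Payload 14.6 kg.
Tool frame: the origin (TCP) lies at the very end of the fingers, on their centre line; the grasp point (between the pads) lies 19 mm behind it; z points along the fingers, y is the line along which they close (so a half turn about z gives the same grasp; the last joint's range is limited). The gripper opens to 94 mm and grips with 3 to 60 N. Pads are 16 mm wide; open, the fingers measure 119 mm over their backs; the gripper's body (75 mm by 177 mm) begins 78 mm behind the grasp point.
Start: joints at [1.23, 0.3, 1.521, -0, 1.321, -0.067], TCP at [148.713, 529.503, 205.446] pointing down, gripper open.
Joint ranges: [-3.03, 3.03], [-0.79, 2.21], [0.23, 2.52], [-1.04, 4.18], [0, 3.07], [-2.55, 2.55]. Speed limits (rad/s): [2.22, 2.22, 2.57, 3.14, 3.14, 3.14].

INTERFACE

Orientations are given as [roll, pitch, yaw] about the fixed x, y, z axes, in that order (R = Rz(yaw) Ry(pitch) Rx(roll)).
In Python, from cell import manip gives the robot as it stands.
- The arm moves only by the tool servo_tool, never from a script. Its argument "rows" is a list of rows, each a list of 7 numbers: the turn, a rotation vector about the world's x, y, z in degrees, then the shift along the world's x, y, z in mm, then the closure, from 0 (fully open) to 1 (shut). In form: [[rx, ry, rz, dx, dy, dz, fingers], ...]. A call has 1 to 20 rows; each row shifts and turns the commanded pose from where the row before left it; what a row does not reach is not made up. A row lasts 1/8 s, in which the tool goes at most 62.5 mm and 10.7 degrees, less where a joint would pass 70% of its speed; a pose out of reach is approached as far as the arm can. A call with a gripper value outside its range is refused whole. The fingers move at their own pace and stop on an object; "grip_force" is the grip in N (left out, the last holds). Time passes only in rows, so rows that do not move let the fingers close. It gives the time, the measured TCP pose, the force, the opening and the grip force at its end, in the units of the state.
- manip.read_state(): the state, without advancing time (a new reading comes with each control period).
- manip.camera(name): name is "scene" or "top" or "wrist"; returns the picture (480x640x3 uint8, red, green, blue); there is no depth.
- manip.camera_info(name): a dict with "fx", "fy", "cx", "cy" (pixels), "position" and "rotation" of the camera in the world; the wrist camera has in their place "T_tool_cam" (4x4, takes a point from camera to tool coordinates, whose origin is the TCP and whose axes are the flange's). Camera axes: x right, y down, z forward; pixel columns grow to the right and rows downward; lengths in mm; the calibration is good to about 2 mm. A picture is of the moment at which its call begins: read the wrist's pose just before it. camera_info takes no time and is no camera call.
- manip.sign_off(): hands the job in; it is judged then, once.
The state is a dict: "clock": time; "joints": joint angles; "qd": joint speeds; "effort": joint torques, N m; "eef_pos": TCP position; "eef_rot": TCP orientation; "wrist_force": force on the tool from outside, world axes, zero at the start; "moment": the same for the moment, N m; "finger_gap": finger opening in mm; "finger_force": force on a finger pad.
Only numpy, scipy, OpenCV 4.12 (cv2) and the standard library are available. Lean on these libraries where they do the work, as an engineer would, in place of code of your own. Each camera call takes 0.05 s, during which the arm holds its last target. There are 200 camera calls.

TASK

Start the gel run with the fingertips: first gently push the gel unit's half-open lid down until it is fully shut, never lifting it, then lightly press the large round run key all the way down and let it come up again, and move clear. Leave the small round key and the narrow oblong key unpressed, and do not lift or disturb the vials, cap, comb, beaker and boxes around it.

Things in the scene. Friction and masses are not known exactly. Their poses are not given: they have to be found in the camera images.
- gel_unit: Fixed blue gel unit, 190 (x) by 220 mm (y), origin under its centre, x to its rear, z up. Its front 70 mm is a white key deck 34 mm high; behind is the tank, 120 mm deep, rim 62 mm high, under the hinged lid. Three grey keys in a row along y on the deck, 60 mm in front of the origin, at y = -50, 0, 50 mm; which key is where varies.
- lid (a joint): Angle of the tank's clear, grey-framed lid, rad: 0 = fully shut, growing as the front edge swings up. Starts standing half open (0.4 to 0.8). Stiff hinge: it stays where it is left, and goes down with about 1 to 3 N of push; a hard stop at 0. Mass about 0.1 kg.
- lid_edge (a point): Middle of the front top edge of the lid, which is 200 mm wide, 112 mm from hinge to front edge and 8 mm thick at its frame (clear pane 4 mm, 2 mm lower). When the lid is shut this point is 73 mm above the bench, 21 mm in front of the unit's origin.
- lid_hinge (a point): Middle of the lid's hinge line, at the rear of the unit, 66 mm above the bench; the hinge line is the unit's y axis direction.
- run_key (a joint): Travel of the run key, m: 0 = up, 0.006 = fully down (hard stop). Sprung: 1 N to start, 4 N fully down; returns when let go. It does its job from 4.5 mm.
- run_key_top (a point): Centre of the top face of the run key: the large round key, 28 mm across, its top 48 mm above the bench (14 mm above the deck) when up. Moves with the key.
- lamp_key (a joint): Travel of the lamp key, m, 0 = up, 0.006 = fully down, sprung as the run key. To be left alone.
- lamp_key_top (a point): Centre of the top of the lamp key: the small round key, 13 mm across, top 48 mm above the bench.
- timer_key (a joint): Travel of the timer key, m, 0 = up, 0.006 = fully down, sprung as the run key. To be left alone.
- timer_key_top (a point): Centre of the top of the timer key: the narrow oblong key, 30 mm (unit's x) by 9 mm (unit's y), top 48 mm above the bench.
- vial_a: Loose small sample vial with screw top, 18 mm across, 48 mm tall, standing on the bench 20 to 45 mm in front of the gel unit. Origin under its centre, z up. Bystander.
- vial_b: Loose small sample vial, same as vial_a, in front of the other end of the gel unit. Origin under its centre, z up. Bystander.
- screw_cap: Loose black screw cap, 16 mm across, 10 mm tall, lying on one end of the gel unit's key deck, in line with the keys and about 40 mm from the nearest key's centre. Origin under its centre. Bystander.
- comb: Loose white gel comb, 90 mm long, about 28 mm wide, 5 mm thick, lying on the bench in front of the gel unit. Origin under its middle. Bystander.
- beaker: Loose glass beaker, 68 mm across, 85 mm tall, standing beside the gel unit. Origin under its centre, z up. Bystander.
- tip_box: Loose pipette-tip box, 85 x 110 x 60 mm high, on the bench beside the gel unit (the other side from the beaker). Origin under its centre. Bystander.
- storage_box: Loose grey storage box, 92 x 132 x 42 mm high, on the right of the bench. Origin under its centre. Bystander.

How it is judged (in metres and radians):
On the way, in this order (a step that is already met when the one before it is completed fails the run):
1. the lid is fully shut (within 0.03 rad), before the run key is used (value of joint lid below 0.03 rad and value of joint run_key below 0.0015 m), for 0.1 s.
2. the run key is pressed down at least 4.5 mm with the fingers, the lid still shut (value of joint run_key above 0.0045 m and value of joint lid below 0.03 rad and contact force between the fingers and run_key above 0.5 N), for 0.05 s.
At the end, for the whole second after the job is handed in: The lid is fully shut (within 0.03 rad), the run key has been pressed and is up again (within 1.5 mm), the other two keys are up, and no bystander has moved more than 15 mm or tilted more than 0.35 rad (all of step 1 and value of joint each of lamp_key, timer_key below 0.002 m and not (distance of any of vial_a, vial_b, screw_cap, comb, beaker, tip_box, storage_box from where it was at the start of the episode above 0.015 m or angle between any of vial_a, vial_b, screw_cap, comb, beaker, tip_box, storage_box's own z axis and vertical above 0.35 rad)); the robot touches nothing.
It fails at once if the lamp key or the timer key is pressed more than 2 mm (not (value of joint each of lamp_key, timer_key below 0.002 m)).
It fails at once if the run key is pressed (more than 3 mm) while the lid is open (more than 0.08 rad) (value of joint run_key above 0.003 m and value of joint lid above 0.08 rad).
It fails at once if the run key is pressed harder than 22 N or the lid pushed harder than 25 N (contact force between the arm and run_key above 22 N or contact force between the arm and lid above 25 N).
It fails at once if the lid is lifted further open (past 0.9 rad) (value of joint lid above 0.9 rad).
It fails at once if a bystander is moved more than 15 mm (lifting included) or tilted more than 0.35 rad (distance of any of vial_a, vial_b, screw_cap, comb, beaker, tip_box, storage_box from where it was at the start of the episode above 0.015 m or angle between any of vial_a, vial_b, screw_cap, comb, beaker, tip_box, storage_box's own z axis and vertical above 0.35 rad).
It also fails if it takes over 40 s, if anything falls off the work surface, if the arm or the gripper's body presses on something with over 40 N, if the wrist force passes 120 N, or if a joint passes its speed limit or range.

## Working session

There is one attempt and no reset: what is moved stays moved. The work goes in short steps, Python scripts to look and compute and a tool call to move; the robot and the scene stay as the last step left them, time stands still between calls to the robot, and variables do not carry over. Pictures are saved under pics/ and viewed, at most 10 in all, crops included, and the job is handed in when it is done.

Besides the shell and the picture viewer there is one more tool, called after "Emit:" by a JSON object that holds its "op" and its "data", one argument or row to a line. servo_tool: Moves the arm, as the interface text tells. Its arguments: {"type":"object","properties":{"rows":{"type":"array","items":{"type":"array","items":{"type":"number"}}},"grip_force":{"type":"number"}},"required":["rows"]}

```bash
mkdir -p pics; python3 - <<'E'
from cell import manip
import cv2,numpy as np
for n in("scene","top"):
    cv2.imwrite(f"pics/{n}0.png",manip.camera(n)[:,:,::-1]); i=manip.camera_info(n); print(n,i)
print(manip.camera_info("wrist")); print(manip.read_state())
E
```

```text
scene {'fx': 497.83585995581427, 'fy': 497.83585995581427, 'cx': 313.9475126612787, 'cy': 236.28180103634364, 'position': array([1020.71921597,  251.18530125,  849.38076491]), 'rotation': array([-2.49315626, -0.00527181,  2.25298536])}
top {'fx': 441.2444458940998, 'fy': 441.2444458940998, 'cx': 321.2623504274529, 'cy': 242.73274252964214, 'position': array([ 440.48593574, -114.06887786, 1184.55822515]), 'rotation': array([-3.03256127, -0.01878399, -1.57957443])}
{'fx': 354.72569320393035, 'fy': 354.72569320393035, 'cx': 315.6416534835405, 'cy': 236.6526259750541, 'T_tool_cam': array([[ 6.72396397e-04, -9.68375541e-01, -2.49496210e-01,
         7.24898253e+01],
       [ 9.99999737e-01,  5.83219162e-04,  4.31353440e-04,
        -8.18513211e-01],
       [-2.72201151e-04, -2.49496435e-01,  9.68375679e-01,
        -1.79325689e+02],
       [ 0.00000000e+00,  0.00000000e+00,  0.00000000e+00,
         1.00000000e+00]])}
{'clock': 0.1, 'joints': array([ 1.23041923e+00,  3.00438184e-01,  1.52152875e+00, -4.67949043e-06,
        1.32070680e+00, -6.66046595e-02]), 'qd': array([-0.00011846, -0.00176817, -0.00077103,  0.00132347,  0.00019845,
        0.00028198]), 'effort': array([-1.91431727e-04, -5.32642686e+01, -3.53281975e+01,  7.08428957e-02,
        2.35204987e-02, -1.04131368e-05]), 'eef_pos': array([148.62623334, 529.28583956, 204.92652413]), 'eef_rot': array([-3.14051367e+00, -6.74291017e-05,  2.86782134e+00]), 'wrist_force': array([-0.47630772,  0.45312356,  0.23690706]), 'moment': array([-0.01783976,  0.0264143 ,  0.00333703]), 'finger_force': 0.0, 'finger_gap': 94.0539120727896}
```

View pics/scene0.png

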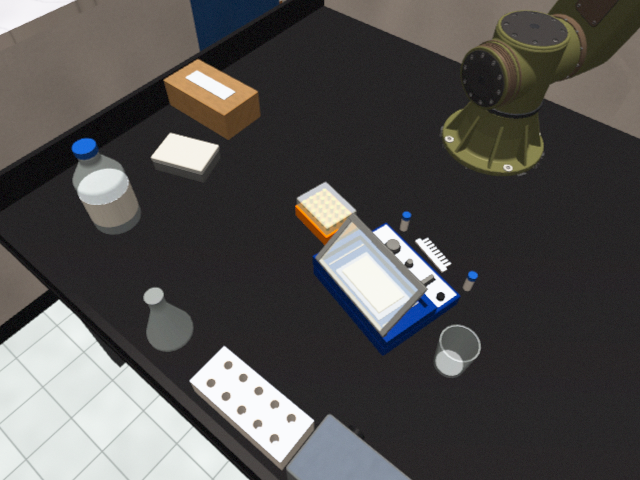

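View pics/top0.png

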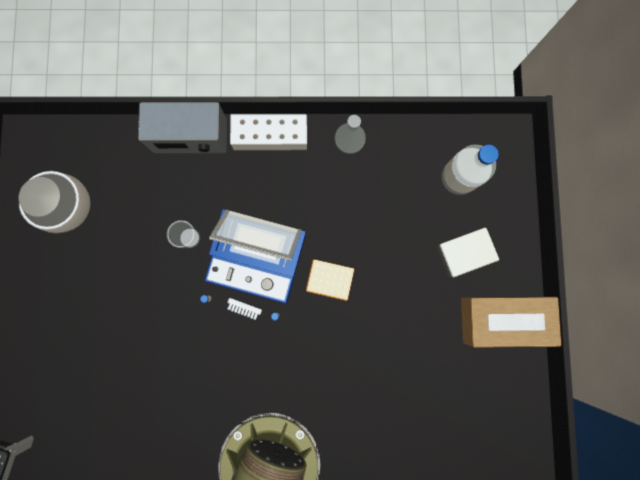

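The top view shows the gel unit around (255,255) with its rear toward +x. The run key is near (267,284), the lamp key near (249,279), the timer key near (230,273) and the cap near (215,268). The lid is half open. Next I'll measure in both views.

```bash
cat > h.py <<'E'
import numpy as np,cv2
from scipy.spatial.transform import Rotation as Ro
from cell import manip
def cam(n,st=None):
    i=manip.camera_info(n); K=np.array([[i['fx'],0,i['cx']],[0,i['fy'],i['cy']],[0,0,1]])
    if n=='wrist':
        T=np.array(i['T_tool_cam']);R0=Ro.from_euler('xyz',st['eef_rot']).as_matrix()
        return K,R0@T[:3,:3],R0@T[:3,3]+st['eef_pos']
    return K,Ro.from_euler('xyz',i['rotation']).as_matrix(),np.array(i['position'])
def plane(c,uv,z):
    K,R,p=c; d=R@np.linalg.inv(K)@[uv[0],uv[1],1]; return p+d*(z-p[2])/d[2]
def tri(cs,uvs):
    A=np.zeros((3,3));b=np.zeros(3)
    for (K,R,p),uv in zip(cs,uvs):
        d=R@np.linalg.inv(K)@[uv[0],uv[1],1];d/=np.linalg.norm(d);M=np.eye(3)-np.outer(d,d);A+=M;b+=M@p
    return np.linalg.solve(A,b)
def proj(c,P):
    K,R,p=c; q=K@(R.T@(np.asarray(P)-p)); return q[:2]/q[2]
E
python3 - <<'E'
from h import *
t=cam('top');s=cam('scene')
for n,uv,z in[('run',(267,284),48),('lamp',(249,279),48),('timer',(230,273),48),('cap',(215,268),44),('vialA',(204.5,299),48),('vialB',(275,316),48),('base',(270,455),100),('deckFR',(287,301),34),('deckFL',(207,279),34)]: print(n,plane(t,uv,z).round(1))
print(tri([t,s],[(267,284),(393,245)]),'run tri')
print(tri([t,s],[(227,211),(424,288)]),'?')
a=cv2.resize(cv2.imread('pics/top0.png')[195:330,195:365],None,fx=4,fy=4,interpolation=2)
b=cv2.resize(cv2.imread('pics/scene0.png')[180:360,290:490],None,fx=4,fy=4,interpolation=2)
cv2.imwrite('pics/a.png',a);cv2.imwrite('pics/b.png',b[:600])
cv2.imwrite('pics/b.png',cv2.resize(cv2.imread('pics/scene0.png')[180:360,290:490],None,fx=3.3333,fy=3.3333,interpolation=2))
E
```

```text
run [459.4   3.3  48. ]
lamp [472.6  49.4  48. ]
timer [488.3  98.1  48. ]
cap [501.6 137.4  44. ]
vialA [422.8 161.8  48. ]
vialB [378.3 -17.3  48. ]
base [ 59.2 -10.9 100. ]
deckFR [415.5 -47.   34. ]
deckFL [473.8 159.8  34. ]
[459.18740293   4.66348935  40.93567027] run tri
[612.58260977 107.36874474 186.98798471] ?
```

View pics/a.png

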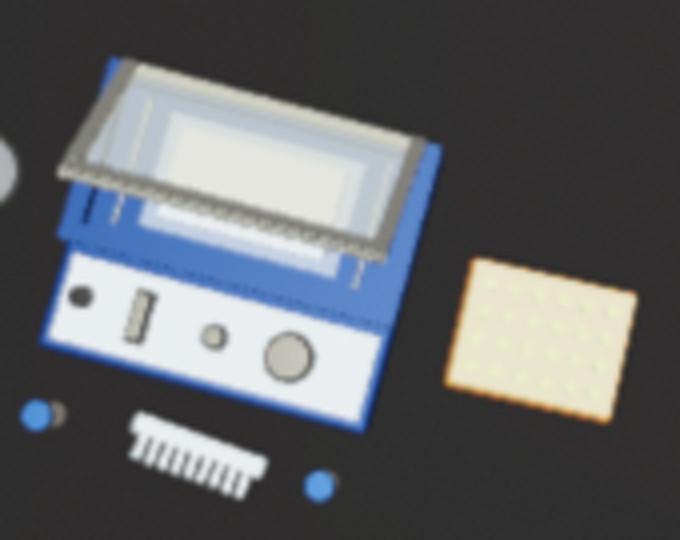

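View pics/b.png

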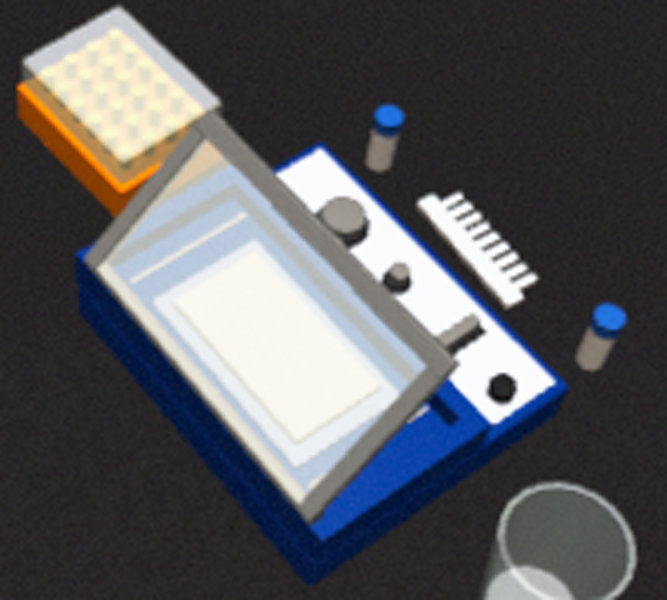

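The crops show the lid's front corners at scene (353.6,213) and (427.4,289.5), and at top (291,258.7) and (210,238). The large round run key is at the −y end.

```bash
python3 - <<'E'
from h import *
t=cam('top');s=cam('scene')
c=np.array([473.4,50.3]);yv=np.array([.292,.957]);xv=np.array([.957,-.292]);o=c+60*xv;print('origin',o)
for n,a,b in[('edge-y',(291.2,258.7),(353.6,213)),('edge+y',(210,238),(427.4,289.5)),('run',(267.25,284),(393.5,244.7)),('lamp',(248.7,279.2),(409.8,261.5)),('hinge-y',(300.5,229.7),(315.5,258)),('hinge+y',(228,211),(383,336))]:
    P=tri([t,s],[a,b]);d=P[:2]-o;print(n,P.round(1),'unit',(d@xv).round(1),(d@yv).round(1),'err',np.abs(proj(t,P)-a).round(1),np.abs(proj(s,P)-b).round(1))
for p,z in[((0,0),62),((-21,0),73),((-60,-50),48)]: print((o+p[0]*xv+p[1]*yv).round(1),z)
for z0 in range(1): 
  for th in np.arange(.8,-.01,-.1):
    r=np.hypot(112,7);f=np.arctan2(7,112)+th
    q=o+xv*(91-r*np.cos(f)); print(th.round(1),q.round(1),(66+r*np.sin(f)).round(1))
E
```

```text
origin [530.82  32.78]
edge-y [516.  -61.9 143.6] unit 13.4 -94.9 err [0.6 0.4] [0.9 0.1]
edge+y [567.7 129.8 139.3] unit 6.9 103.6 err [0.1 0.1] [0.2 0. ]
run [458.8   4.6  41.6] unit -60.7 -48.0 err [0.5 0.3] [0.7 0.1]
lamp [471.8  52.2  40.5] unit -62.2 1.3 err [0.4 0.2] [0.5 0. ]
hinge-y [596.6 -83.7  67.7] unit 97.0 -92.3 err [0.1 0.1] [0.2 0. ]
hinge+y [646.6 104.6  59.4] unit 89.8 102.5 err [0.5 0.3] [0.9 0.1]
[530.8  32.8] 62
[510.7  38.9] 73
[458.8   2.4] 48
0.8 [548.   27.5] 151.2
0.7 [540.2  29.9] 143.5
0.6 [533.2  32. ] 135.0
0.5 [527.1  33.9] 125.8
0.4 [521.8  35.5] 116.1
0.3 [517.5  36.8] 105.8
0.2 [514.2  37.9] 95.1
0.1 [511.9  38.5] 84.1
0.0 [510.7  38.9] 73.0
```

Emit:
{"op": "servo_tool", "data": {
  "rows": [
    [0,0,0,0,0,20,1],
    [0,0,0,40,-40,20,1],
    [0,0,0,40,-45,0,1],
    [0,0,0,40,-45,0,1],
    [0,0,0,40,-45,0,1],
    [0,0,0,40,-45,0,1],
    [0,0,0,40,-45,0,1],
    [0,0,0,40,-45,0,1],
    [0,0,0,20,-45,0,1],
    [0,0,0,20,-45,0,1],
    [0,0,0,20,-45,0,1],
    [0,0,0,10,-40,0,1],
    [0,0,0,0,0,0,1]
  ]
}}

```text
clock: 1.72
eef_pos: [498.9, 42.5, 245.0]
eef_rot: [-3.141, -0.001, 2.865]
wrist_force: [0.4, 0.3, 0.5]
finger_gap: 1.0
finger_force: 0.0
```

The triangulated points agree with the given sizes: the lid edge is at z≈141 (about 0.67 rad) and the key tops at about 42–48. I'll refine this with the wrist camera.

```bash
python3 - <<'E'
from h import *
st=manip.read_state();im=manip.camera('wrist')[:,:,::-1];c=cam('wrist',st)
for n,P in[('run',(458.8,2.4,48)),('lamp',(473,50,48)),('edge',(539,30,141))]: print(n,proj(c,P).round(1))
cv2.imwrite('pics/w1.png',im); np.savez('w1.npz',K=c[0],R=c[1],p=c[2])
E
```

```text
run [269.6 189.1]
lamp [316.5 189.7]
edge [315.2 283.8]
```

View pics/w1.png

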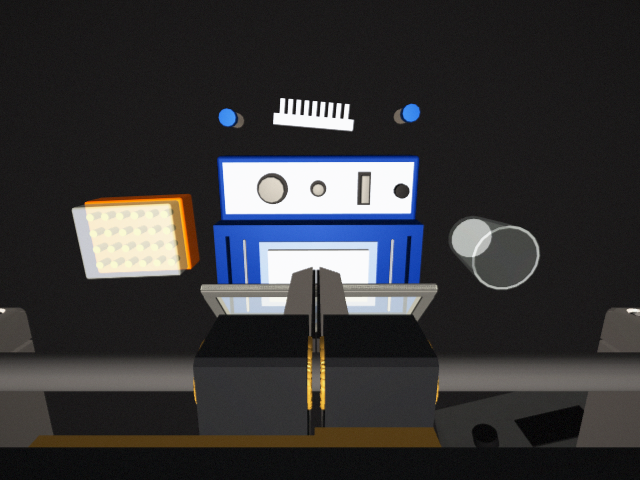

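The wrist view shows the run key at (272,188), the lamp key at (318,188.5), the timer key at (364,188.5) and the lid front edge from (203,287) to (437,287).

```bash
python3 - <<'E'
from h import *
z=np.load('w1.npz');w=(z['K'],z['R'],z['p']);t=cam('top');s=cam('scene')
for n,u in[('run',(272,188)),('lamp',(318,188.5)),('timer',(364,188.5)),('fl',(219,156)),('fr',(418,156))]: print(n,plane(w,u,48 if len(n)>2 else 34).round(1))
for n,a,b,d in[('run',(267.25,284),(393.5,244.7),(272,188)),('edge-y',(291.2,258.7),(353.6,213),(203,288)),('edge+y',(210,238),(427.4,289.5),(437,288))]:
  print(n,tri([t,s,w],[a,b,d]).round(1),tri([s,w],[b,d]).round(1))
E
```

```text
run [458.4   5.2  48. ]
lamp [472.2  51.9  48. ]
timer [485.5  98.7  48. ]
fl [411.3 -41.3  34. ]
fr [469.6 164.3  34. ]
run [458.8   4.5  41.7] [458.6   5.2  42.4]
edge-y [515.8 -62.1 143.6] [515.4 -61.1 144.4]
edge+y [569.  129.5 142.1] [570.  129.8 142.7]
```

Emit:
{"op": "servo_tool", "data": {
  "rows": [
    [0,0,0,21,-5,-20,1],
    [0,0,0,21,-5,-30,1],
    [0,0,0,0,0,-25,1],
    [0,0,0,0,0,-15,1],
    [0,0,0,0,0,-6,1],
    [0,0,0,0,0,-3,1],
    [0,0,0,0,0,-2,1],
    [0,0,0,0,0,0,1]
  ]
}}

```text
clock: 2.78
eef_pos: [540.8, 34.6, 144.9]
eef_rot: [3.141, 0.001, 2.868]
wrist_force: [-1.3, 0.6, 1.9]
finger_gap: 0.3
finger_force: 0.8
```

Emit:
{"op": "servo_tool", "data": {
  "rows": [
    [0,0,0,-2.5,0.7,-3.3,1],
    [0,0,0,-2.5,0.7,-3.3,1],
    [0,0,0,-2.4,0.7,-3.3,1],
    [0,0,0,-2,0.6,-3,1],
    [0,0,0,-2,0.6,-3,1],
    [0,0,0,-2,0.6,-3,1],
    [0,0,0,0,0,0,1]
  ]
}}

```text
clock: 3.65
eef_pos: [527.2, 38.4, 125.3]
eef_rot: [-3.141, -0.0, 2.868]
wrist_force: [0.4, -0.1, 0.3]
finger_gap: 0.5
finger_force: 0.0
```

Emit:
{"op": "servo_tool", "data": {
  "rows": [
    [0,0,0,-1.7,0.5,-3.2,1],
    [0,0,0,-1.7,0.5,-3.2,1],
    [0,0,0,-1.7,0.5,-3.2,1],
    [0,0,0,-1.4,0.4,-3.3,1],
    [0,0,0,-1.4,0.4,-3.3,1],
    [0,0,0,-1.4,0.4,-3.3,1]
  ]
}}

```text
clock: 4.4
eef_pos: [517.9, 41.1, 105.8]
eef_rot: [3.142, 0.0, 2.868]
wrist_force: [0.0, -0.5, 0.3]
finger_gap: 0.3
finger_force: 0.1
```

```bash
python3 - <<'E'
from h import *
im=manip.camera('scene')[:,:,::-1]
cv2.imwrite('pics/s2.png',cv2.resize(im[150:350,270:490],None,fx=3,fy=3,interpolation=2)); s=manip.read_state(); print(s['eef_pos'],s['wrist_force'])
E
```

```text
[517.61341188  41.17214542 105.37822928] [ 0.08141403 -0.53009095  0.60611769]
```

View pics/s2.png

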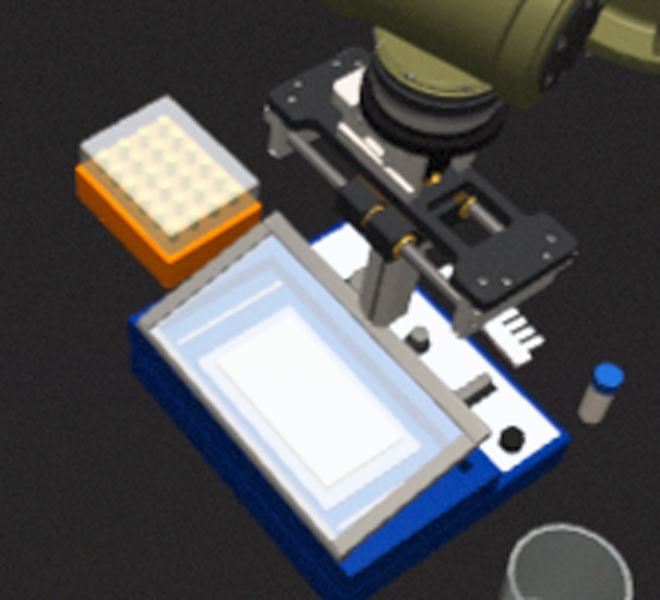

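The finger has slipped off in front of the lid edge and the lid stands part-way down, with front corners at scene (361.7,222.7) and (431.7,294). I'll work out the lid's angle.

```bash
python3 - <<'E'
from h import *
s=cam('scene');o=np.array([530.2,35]);xv=np.array([.962,-.274]);yv=np.array([.274,.962])
print('obs',(361.7,222.7),(431.7,294))
for th in (.69,.6,.5,.45,.4,.35,.3,.2):
    r=np.hypot(112,7);f=np.arctan2(7,112)+th;u=91-r*np.cos(f);zz=66+r*np.sin(f)
    P=[np.r_[o+u*xv+v*yv,zz] for v in(-100,100,0)]
    print(th,proj(s,P[0]).round(1),proj(s,P[1]).round(1),P[2].round(1),u.round(1))
E
```

```text
obs (361.7, 222.7) (431.7, 294)
0.69 [353.3 211.3] [427.4 287.5] [538.9  32.5 142.7] 9.1
0.6 [355.8 212.4] [429.4 288. ] [532.6  34.3 135. ] 2.5
0.5 [358.2 214.1] [431.2 288.9] [526.4  36.1 125.8] -3.9
0.45 [359.2 215. ] [431.9 289.6] [523.7  36.9 121. ] -6.8
0.4 [360.  216.1] [432.5 290.3] [521.1  37.6 116.1] -9.4
0.35 [360.8 217.2] [432.9 291.2] [518.8  38.2 111. ] -11.8
0.3 [361.4 218.4] [433.2 292.1] [516.8  38.8 105.8] -13.9
0.2 [362.4 221.1] [433.5 294.3] [513.5  39.8  95.1] -17.4
```

The observed corners match θ≈0.25–0.3, so the finger is in fact still on the edge and I misread a slip. I'll continue, biased slightly rearward.

Emit:
{"op": "servo_tool", "data": {
  "rows": [
    [0,0,0,1,-0.3,-2.5,1],
    [0,0,0,1,-0.3,-3,1],
    [0,0,0,0,0,-3,1],
    [0,0,0,-1,0.3,-3,1],
    [0,0,0,-1,0.3,-3,1],
    [0,0,0,-0.5,0.1,-3,1],
    [0,0,0,-0.4,0.1,-3,1]
  ]
}}

```text
clock: 5.32
eef_pos: [517.1, 41.3, 85.4]
eef_rot: [-3.142, -0.0, 2.868]
wrist_force: [-0.4, -0.8, 0.6]
finger_gap: 0.5
finger_force: 0.2
```

Emit:
{"op": "servo_tool", "data": {
  "rows": [
    [0,0,0,-0.5,0.1,-2.5,1],
    [0,0,0,-0.5,0.1,-2,1],
    [0,0,0,-0.3,0.1,-2,1],
    [0,0,0,0,0,-1.5,1],
    [0,0,0,0,0,-1,1],
    [0,0,0,0,0,-1,1],
    [0,0,0,0,0,0,1]
  ]
}}

```text
clock: 6.2
eef_pos: [515.8, 41.6, 75.5]
eef_rot: [-3.142, -0.0, 2.868]
wrist_force: [0.2, 0.3, 0.9]
finger_gap: 0.3
finger_force: 0.0
```

Emit:
{"op": "servo_tool", "data": {
  "rows": [
    [0,0,0,0,0,-0.7,1],
    [0,0,0,0,0,-0.7,1],
    [0,0,0,0,0,-0.6,1],
    [0,0,0,0,0,0,1]
  ]
}}

```text
clock: 6.7
eef_pos: [515.8, 41.6, 73.5]
eef_rot: [-3.142, -0.0, 2.868]
wrist_force: [-0.4, 0.4, 0.1]
finger_gap: 0.4
finger_force: 0.0
```

Emit:
{"op": "servo_tool", "data": {
  "rows": [
    [0,0,0,0,0,-0.5,1],
    [0,0,0,0,0,-0.5,1],
    [0,0,0,0,0,0,1]
  ]
}}

```text
clock: 7.08
eef_pos: [515.9, 41.6, 73.1]
eef_rot: [3.142, 0.0, 2.868]
wrist_force: [-3.6, -0.3, 8.1]
finger_gap: 0.4
finger_force: 3.9
```

The force jumped to 8 N at z=73, so the lid is on its stop. I'll lift off and go over the run key.

Emit:
{"op": "servo_tool", "data": {
  "rows": [
    [0,0,0,0,0,0,1],
    [0,0,0,0,0,5,1],
    [0,0,0,0,0,20,1],
    [0,0,0,-10,-6,20,1],
    [0,0,0,-20,-13,0,1],
    [0,0,0,-20,-13,0,1],
    [0,0,0,-7.5,-5,0,1],
    [0,0,0,0,0,-10,1],
    [0,0,0,0,0,0,1]
  ]
}}

```text
clock: 8.2
eef_pos: [458.4, 4.9, 106.7]
eef_rot: [-3.141, -0.001, 2.868]
wrist_force: [-0.6, 0.4, 0.6]
finger_gap: 0.3
finger_force: 0.0
```

```bash
python3 - <<'E'
from h import *
st=manip.read_state();a=manip.camera('scene')[:,:,::-1]
b=manip.camera('wrist')[:,:,::-1];c=cam('wrist',st)
print(st['eef_pos'],'run',proj(c,(458.6,4.8,48)),'tip',proj(c,st['eef_pos']))
a=cv2.resize(a[150:350,290:490],(400,400),interpolation=2);cv2.imwrite('pics/s3.png',np.hstack([a,cv2.resize(b[80:480,120:520],(400,400))]))
E
```

```text
[458.36378445   4.87989699 106.65154403] run [316.64517175 252.54736135] tip [316.97519879 283.7486003 ]
```

View pics/s3.png

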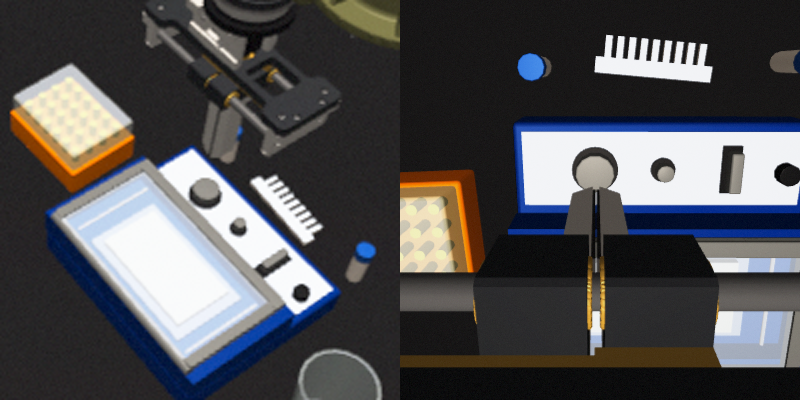

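The lid is flat shut. The run key shows at wrist (315,250), within 2 px of the prediction, so I'll press it.

Emit:
{"op": "servo_tool", "data": {
  "rows": [
    [0,0,0,0,0,-20,1],
    [0,0,0,0,0,-20,1],
    [0,0,0,0,0,-10,1],
    [0,0,0,0,0,-5,1],
    [0,0,0,0,0,-2,1],
    [0,0,0,0,0,-2,1],
    [0,0,0,0,0,-2,1],
    [0,0,0,0,0,-1,1],
    [0,0,0,0,0,-1,1],
    [0,0,0,0,0,0,1]
  ]
}}

```text
clock: 9.55
eef_pos: [458.6, 4.6, 44.7]
eef_rot: [3.141, 0.001, 2.868]
wrist_force: [1.5, 0.2, 3.1]
finger_gap: 0.4
finger_force: 1.3
```

Emit:
{"op": "servo_tool", "data": {
  "rows": [
    [0,0,0,0,0,-0.7,1],
    [0,0,0,0,0,-0.7,1],
    [0,0,0,0,0,-0.6,1],
    [0,0,0,0,0,0,1]
  ]
}}

```text
clock: 10.05
eef_pos: [458.5, 4.6, 42.6]
eef_rot: [3.142, 0.0, 2.868]
wrist_force: [3.5, -0.3, 4.0]
finger_gap: 0.2
finger_force: 1.8
```

Emit:
{"op": "servo_tool", "data": {
  "rows": [
    [0,0,0,0,0,-0.4,1],
    [0,0,0,0,0,-0.3,1],
    [0,0,0,0,0,0,1]
  ]
}}

```text
clock: 10.42
eef_pos: [458.5, 4.6, 42.2]
eef_rot: [3.142, 0.001, 2.868]
wrist_force: [2.4, -0.2, 7.6]
finger_gap: 0.4
finger_force: 3.9
```

The force rose to 7.6 N, so the key is at its stop. I'll release it and move clear.

Emit:
{"op": "servo_tool", "data": {
  "rows": [
    [0,0,0,0,0,0,1],
    [0,0,0,0,0,3,1],
    [0,0,0,0,0,5,1],
    [0,0,0,0,0,20,1],
    [0,0,0,0,0,40,1],
    [0,0,0,0,0,40,1],
    [0,0,0,0,0,40,1],
    [0,0,0,-20,0,30,1],
    [0,0,0,-20,0,20,1],
    [0,0,0,0,0,0,1],
    [0,0,0,0,0,0,1]
  ]
}}

```text
clock: 11.8
eef_pos: [418.3, 4.6, 238.9]
eef_rot: [-3.141, -0.001, 2.868]
wrist_force: [0.4, 0.3, -0.2]
finger_gap: 0.6
finger_force: 0.0
```

```bash
python3 - <<'E'
from h import *
cv2.imwrite('pics/s4.png',cv2.resize(manip.camera('scene')[150:380,280:490,::-1],None,fx=2.5,fy=2.5,interpolation=2))
E
```

```text
(no output)
```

View pics/s4.png

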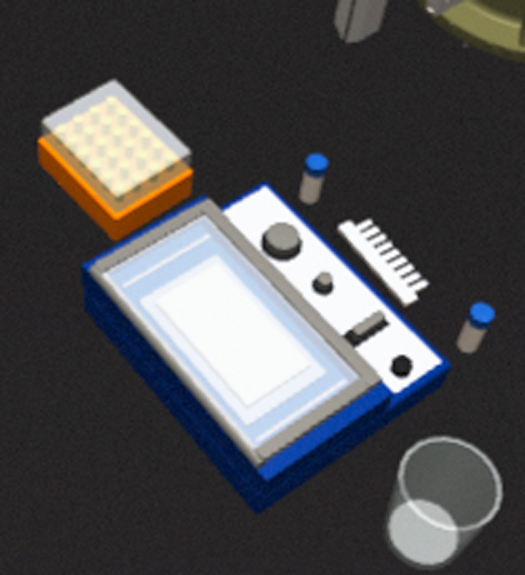

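The lid is shut, the run key is up again at crop (282,238), the bystanders visible in the crop look undisturbed, and the arm is clear.

```bash
python3 -c "
from cell import manip
print(manip.sign_off())"
```

```text
the job is handed in; nothing more can be done
None
```

I shut the lid onto its stop (8 N), then pressed the run key to its stop (7.6 N) and let it come up, and handed the job in with the arm clear; the last picture showed nothing disturbed, but the sign-off gave no verdict.

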